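Lever the snug lid off the laundry-tablet tub

TASK

Open the laundry-tablet tub: with the steel bottle opener, lever the lid up by its front tab until it springs out of its two catches, keeping the fingers off the lid until it has sprung. Then put the opener away lying inside the caddy, and lay the lid right way up on the middle of the cork mat. Leave the other things on the shelf where they are.

Things in the scene. Friction and masses are not known exactly. Their poses are not given: they have to be found in the camera images.
- tub: White rectangular tub fixed to the shelf, 120 (x) x 96 (y) x 90 mm high, walls 4 mm. Origin: centre of its underside; z up; -x is its front, which faces the robot roughly. Shut, the lid sits snug on it, held down by two sprung catches at the front ends of its side walls.
- tub_ledge (a point): The fulcrum: middle of the outer top edge of a level ledge, 80 mm wide, 6 thick, that juts 30 mm from the tub's front wall (tub frame x = -90, z = 83 mm; wall at x = -60). Shut, the lid's tab overhangs the ledge's inner 18 mm, leaving a 7 mm gap (tub z = 83 to 90 mm) that is open in front. A blade pushed in to the wall and tipped over this edge lifts the tab.
- catch_l (a joint): Left sprung catch: how far its steel nose is pushed outwards (m, 0 = at rest). Nose: 8 mm round bar along x, at tub x = -50 mm, leaning 2.2 mm over the lid's side edge, in a grey housing at tub x = -64 to -36, from y = 49 to 64, up to z = 122 mm. Tab forced up with about 10 to 25 N, the lid passes the noses once the tab has risen about 8 mm.
- catch_r (a joint): Right sprung catch, mirror image (negative y), linked to the left one inside the tub: both noses retreat and return together. Sprung, the lid stays propped on both noses: tab about 12 mm above its shut height, rear edge still down on the tub, tilted about 5 degrees. It is then loose and lifts straight off.
- lid: White plastic lid, 80 g. Origin: centre of its underside; shut, 87 mm above the tub's origin, axes as the tub's. Plug 110 x 86 mm, z = 0 to 3 mm, sits in the tub's mouth; panel 120 x 96, z = 3 to 6; front tab 60 wide (y), x = -78 to -60, z = 3 to 6; grip rib on top along x, centred, 60 long, 12 wide (y), z = 6 to 20: lift the sprung lid by pinching the rib across y.
- lid_tab (a point): Middle of the front edge of the lid's tab, on its underside (lid frame x = -78, y = 0, z = 3 mm). Shut, 90 mm above the tub's origin.
- opener: Steel bottle opener lying flat on the shelf, 170 mm long along x, 160 g. Origin: centre of its underside. Handle: bar x = -85 to 10, 18 wide (y), 20 high (z = 0 to 20). Blade: 22 wide, 4 thick, z = 8 to 12, from x = 10 to its square tip at x = 85, with a cap window at x = 16 to 57. Take it by the handle from above, across y.
- opener_tip (a point): Middle of the blade's tip end (opener frame x = 85, z = 10 mm); its x axis points out along the blade.
- opener_end (a point): Middle of the handle's rear end (opener frame x = -85, z = 10 mm).
- caddy: Open teal plastic caddy (shallow bin), 240 (x) x 150 (y) x 55 mm high, walls and floor 5 mm, standing loose (500 g). Origin: centre of its underside. It is to the left or right of the tub.
- mat: Cork mat fixed to the shelf, 190 (x) x 160 (y) x 5 mm. Origin: centre of its underside; its top is at z = 5 mm. It is on the other side of the tub from the caddy.
- mug: Bystander: pale grey ceramic mug, 82 mm across, 95 high. Origin: centre of its underside.
- tin: Bystander: closed aluminium tin with twist cap, 72 mm across, 93 high. Origin: centre of its underside.
- ice_tray: Bystander: grey silicone ice cube tray, 110 x 200 x 32 mm. Origin: centre of its underside.
- jar: Bystander: glass jar with wooden cap, 68 mm across, 100 high. Origin: centre of its underside.
- bottle: Bystander: white plastic bottle, 64 mm across, 170 high. Origin: centre of its underside.
- bowl: Bystander: white bowl, 100 mm across, 45 high. Origin: centre of its underside.

How it is judged:
By the outcome, as a careful person would: the job done as asked, in the order asked, and still so for the second after the job is handed in, with the robot touching nothing.
It also fails if it takes over 66 s, if anything falls off the work surface, if the arm or the gripper's body presses on something with over 40 N, if the wrist force passes 120 N, or if a joint passes its speed limit or range.

ROBOT

A 7-joint arm with a two-finger parallel gripper is mounted at the origin on the work surface. World frame = base frame: x ahead of the robot, y to its left, z up, the work surface at z = 0. Lengths are in mm, angles in degrees, forces in N, time in s.
With the tool pointing down it reaches from about 400 to 875 mm from the base axis. Payload 19.3 kg.
Tool frame: the origin (TCP) lies at the centre of the arm's flange, where the gripper is bolted on; the fingertips stand 173 mm ahead of it and the grasp point (between the pads) lies 155 mm ahead of it (bot.grasp_offset is the distance from the TCP to the grasp point, in mm); z points along the fingers, y is the direction in which the jaws open and shut (so a half turn about z gives the same grasp; the last joint's range is limited). The gripper opens to 85 mm and grips with 20 to 120 N. Pads are 22 mm wide; open, the fingers measure 114 mm over their backs; the gripper's body (76 mm by 85 mm) begins 54 mm behind the grasp point. The pads swing forward as they close: fully open they stand 13 mm farther back than shut.
Start: joints at [-81.371, 29.874, -2.08, 91.645, 1.215, 58.505, -6.463], TCP at [136.902, 609.818, 404.691] pointing down, gripper open.
Joint ranges: [-166.77, 166.77], [-17.47, 122.26], [-85.68, 81.53], [9.62, 139.38], [-72.42, 252.41], [9.2, 110.78], [-144.41, 144.41]. Speed limits (degrees/s): [108.29, 108.29, 136.94, 136.94, 172.46, 172.46, 172.46].

INTERFACE

Orientations are given as [roll, pitch, yaw] about the fixed x, y, z axes, in that order (R = Rz(yaw) Ry(pitch) Rx(roll)).
In Python, from cell import bot, imaging gives the robot as it stands.
- The arm moves only by the tool apply_moves, never from a script. Its argument "plan" is one flat list of numbers, 5 for each row, row after row: the shift along the tool's x, y, z in mm, then the turn about the tool's z in rad, then the gripper command: -1 is fully open, 1 is shut, values between are in proportion. A call has 1 to 10 rows; each row is the pose to reach, as a shift and turn from the pose commanded when the call began, along the tool's axes at that moment; what a row does not reach only later rows make up. A row lasts 1/10 s, in which the tool goes at most 50 mm and 8.59 degrees, less where a joint would pass 70% of its speed; a pose out of reach is approached as far as the arm can. A call with a gripper value outside its range is refused whole. The fingers move at their own pace and stop on an object; "force" is the grip in N (left out, the last holds). Time passes only in rows, so rows that repeat a pose let the fingers close. It gives the time, the measured TCP pose, the force and the opening at its end, in the units of the state.
- bot.observe(): the state, without advancing time (a new reading comes with each control period).
- imaging.camera(name): name is "scene" or "top"; returns (picture, depth): 384x512x3 uint8, red, green, blue; 384x512 float32, mm along the optical axis (not along the pixel's ray), 0 where there is no reading.
- imaging.camera_model(name): a dict with "fx", "fy", "cx", "cy" (pixels), "dist_coeffs" ([k1, k2, p1, p2, k3] as OpenCV has them; the pictures are not rectified), "xyz" and "orientation" of the camera in the world. Camera axes: x right, y down, z forward; pixel columns grow to the right and rows downward; lengths in mm; the calibration is good to about 2 mm. A picture is of the moment at which its call begins. camera_model takes no time and is no camera call.
- bot.finish_job(): hands the job in, once; it reports no verdict.
The state is a dict: "t": time; "qpos": joint angles; "joint_velocities": joint speeds; "joint_efforts": joint torques, N m; "tool_pos": TCP position; "tcp_rot": TCP orientation; "force": force on the tool from outside, world axes, zero at the start; "torque": the same for the moment, N m; "finger_gap": finger opening in mm.
Only numpy, scipy, OpenCV 4.12 (cv2) and the standard library are available. Lean on these libraries where they do the work, as an engineer would, in place of code of your own. Each camera call takes 0.05 s, during which the arm holds its last target.

## Working session

There is one attempt and no reset: what is moved stays moved. The work goes in short steps, Python scripts to look and compute and a tool call to move; the robot and the scene stay as the last step left them, time stands still between calls to the robot, and variables do not carry over. Pictures are saved under pics/ and viewed, and the job is handed in when it is done.

Besides the shell and the picture viewer there is one more tool, called after "Emit:" by a JSON object that holds its "api" and its "payload", one argument or row to a line. apply_moves: Moves the arm, as the interface text tells. Its arguments: {"type":"object","properties":{"plan":{"type":"array"},"force":{"type":"number"}},"required":["plan"]}

```bash
ls; mkdir -p pics; python3 - <<'E'
from cell import bot, imaging
import cv2,numpy as np
for n in ["scene","top"]:
    p,d=imaging.camera(n)
    cv2.imwrite(f"pics/{n}0.png",p[:,:,::-1]); np.savez(f"pics/{n}0.npz",p=p,d=d)
    print(imaging.camera_model(n))
print(bot.observe(), bot.grasp_offset)
E
```

```text
pics
{'fx': 360.22415668224886, 'fy': 360.22415668224886, 'cx': 257.7336280878644, 'cy': 195.71737314900395, 'dist_coeffs': array([0.03004196, 0.        , 0.        , 0.        , 0.        ]), 'xyz': array([1159.33057389,   10.62374253,  789.88344778]), 'orientation': array([-1.42607122e+02, -5.96958026e-02,  9.39084438e+01])}
{'fx': 388.8214173222944, 'fy': 388.8214173222944, 'cx': 254.97961048230195, 'cy': 195.3246670905068, 'dist_coeffs': array([-0.08189836,  0.        ,  0.        ,  0.        ,  0.        ]), 'xyz': array([ 504.24848126,  -45.9175896 , 1239.79351353]), 'orientation': array([-175.1118663 ,    0.8535861 ,  -89.30627265])}
{'t': 0.1, 'qpos': array([-81.37235665,  29.90692125,  -2.08159673,  91.66974537,
         1.21532946,  58.50501717,  -6.46291862]), 'joint_velocities': array([ 0.08218896, -0.0317424 , -0.01566312, -0.10559053,  0.111424  ,
       -0.00428239, -0.13688532]), 'joint_efforts': array([ 3.48704765e-03, -9.28495789e+01,  1.98381208e+00, -3.70529401e+01,
        1.81222439e-02,  5.45181858e-03,  2.47152587e-05]), 'tool_pos': array([136.86382155, 609.70648773, 404.17513833]), 'tcp_rot': array([-1.79940575e+02,  4.63368118e-03,  1.67350107e+02]), 'force': array([0.98296017, 0.01230646, 0.26502835]), 'torque': array([ 0.03442849, -0.00549638, -0.03396574]), 'finger_gap': 85.34556562539608} 154.70000000000002
```

View pics/scene0.png

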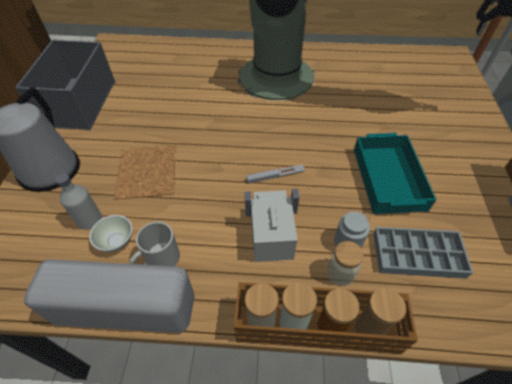

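View pics/top0.png

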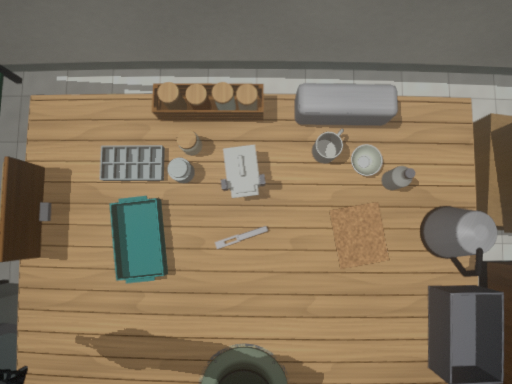

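The scene view shows the tub at (272,225), opener at (275,173), teal caddy at (393,173) and cork mat at (146,172). The top view has the tub at (242,172), opener at (241,238), caddy at (138,240) and mat at (360,235). The arm is out of the way. Next I'll zoom in and measure.

```bash
cat > h.py <<'E'
import numpy as np,cv2
from scipy.spatial.transform import Rotation as R
from cell import bot, imaging
def cam(n):
    m=imaging.camera_model(n)
    K=np.array([[m['fx'],0,m['cx']],[0,m['fy'],m['cy']],[0,0,1]])
    return K,np.array(m['dist_coeffs']),np.array(m['xyz']),R.from_euler('xyz',m['orientation'],degrees=True).as_matrix()
def rays(n,uv):
    K,D,c,M=cam(n)
    q=cv2.undistortPoints(np.array(uv,float).reshape(-1,1,2),K,D).reshape(-1,2)
    return c,np.c_[q,np.ones(len(q))]@M.T
def onplane(n,uv,z):
    c,r=rays(n,uv); return c+r*((z-c[2])/r[:,2])[:,None]
def cloud(n,d):
    h,w=d.shape; v,u=np.mgrid[:h,:w]
    c,r=rays(n,np.c_[u.ravel(),v.ravel()])
    P=c+r*d.reshape(-1,1); P[d.ravel()==0]=np.nan
    return P.reshape(h,w,3)
def proj(n,P):
    K,D,c,M=cam(n)
    Q=(np.array(P,float).reshape(-1,3)-c)@M
    return cv2.projectPoints(Q,np.zeros(3),np.zeros(3),K,D)[0].reshape(-1,2)
E
python3 - <<'E'
from h import *
np.set_printoptions(precision=1,suppress=True,linewidth=150)
for n in ["scene","top"]:
    z=np.load(f"pics/{n}0.npz"); p=z['p']; P=cloud(n,z['d'])
    print(n,np.nanmedian(P[...,2]), (z['d']==0).mean())
    for k,(u,v) in ({'tub':(275,222),'op':(275,173),'cad':(393,173),'mat':(146,172)} if n=='scene' else {'tub':(235,180),'op':(255,235),'cad':(138,240),'mat':(360,235)}).items(): print(k,P[v,u])
    # 3x zoom
    a=dict(scene=(225,150,320,275),top=(205,135,285,260))[n]
    c=p[a[1]:a[3],a[0]:a[2],::-1]; s=600//c.shape[0]; s=min(s,6)
    cv2.imwrite(f"pics/{n}0z.png",cv2.resize(c,None,fx=s,fy=s,interpolation=cv2.INTER_CUBIC)); print(s)
E
```

```text
scene 0.05063112455513874 0.003977457682291667
tub [710.9  19.8 107.8]
op [487.5  14.5  19.2]
cad [451.8 352.4   4.6]
mat [ 496.5 -356.5    4.1]
4
top -0.4415906678927968 0.0040130615234375
tub [647.1  32.3  93.8]
op [483.6 -27.7  -0.9]
cad [462.3 345.5   7.1]
mat [ 487.  -361.8    0.5]
4
```

View pics/scene0z.png

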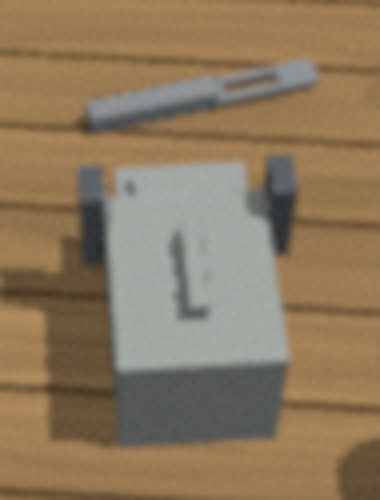

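View pics/top0z.png

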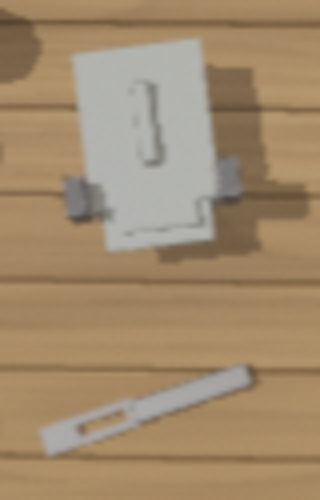

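The zooms show the opener's tip pointing to +y and slightly -x. The tub's tab faces the robot and is yawed a few degrees. Now the poses from the clouds.

```bash
cat > meas.py <<'E'
from h import *
np.set_printoptions(precision=1,suppress=True,linewidth=150)
import sys
def rect(xy):
    r=cv2.minAreaRect(np.float32(xy)); b=cv2.boxPoints(r)
    e=b[1]-b[0]; f=b[2]-b[1]
    if np.hypot(*f)>np.hypot(*e): e,f=f,e
    return np.array(r[0]),np.hypot(*e),np.hypot(*f),np.degrees(np.arctan2(e[1],e[0]))%180
if __name__=="__main__":
  for n in ["scene","top"]:
    z=np.load(f"pics/{n}0.npz"); p=z['p'].astype(int); P=cloud(n,z['d'])
    hsv=cv2.cvtColor(z['p'],cv2.COLOR_RGB2HSV)
    X,Y,Z=P[...,0],P[...,1],P[...,2]
    box=lambda a,b,c,d,e,f:(X>a)&(X<b)&(Y>c)&(Y<d)&(Z>e)&(Z<f)
    grey=hsv[...,1]<60
    m=box(380,600,-130,150,-8,40)&grey; 
    k=cv2.connectedComponentsWithStats(m.astype(np.uint8))
    i=1+np.argmax(k[2][1:,4]); m=k[1]==i
    print(n,'opener px',m.sum(),'Z',np.percentile(Z[m],[5,50,95]))
    uv=np.argwhere(m)[:,::-1]
    for zz in (10,15): print('  plane',zz,rect(onplane(n,uv,zz)[:,:2]))
    m=box(560,800,-60,120,88,98)&grey
    print('lid',rect(P[m][:,:2]),Z[m].mean(),m.sum())
    m=box(560,800,-60,120,101,112); print('rib',rect(P[m][:,:2]),P[m].mean(0),m.sum())
    m=box(560,800,-90,140,115,128); q=P[m]; 
    for s in (q[:,1]>20,q[:,1]<20): print('housing',np.median(q[s],0),s.sum(),q[s].min(0),q[s].max(0))
    h=hsv[...,0]
    m=(h>75)&(h<100)&(hsv[...,1]>120)&box(250,750,200,500,-10,70); print('caddy all',rect(P[m][:,:2]))
    m&=(Z>47); print('caddy rim',rect(P[m][:,:2]),np.median(Z[m]))
    m=box(350,650,-470,-250,1.5,9)&(hsv[...,1]>60); m=cv2.morphologyEx(m.astype(np.uint8),cv2.MORPH_OPEN,np.ones((5,5)))>0
    print('mat',rect(P[m][:,:2]),m.sum())
E
python3 meas.py
```

```text
scene opener px 441 Z [ 0.6 13.4 21.3]
  plane 10 (array([478.6,  15.1]), np.float32(171.21396), np.float32(30.445574), np.float32(109.79676))
  plane 15 (array([482.9,  15.1]), np.float32(170.11627), np.float32(30.250381), np.float32(109.796715))
lid (array([682.5,  14. ]), np.float32(140.19225), np.float32(122.46614), np.float32(8.157327)) 92.72930256560633 1862
rib (array([653.4,  10.6]), np.float32(104.78577), np.float32(99.58334), np.float32(49.603363)) [681.9  16.8 106.3] 165
housing [636.   63.3 121.3] 73 [620.2  54.2 115.2] [649.5  70.5 125.5]
housing [652.7 -48.2 121.7] 74 [636.3 -56.8 116.3] [665.9 -40.6 125.1]
caddy all (array([471.6, 334.8]), np.float32(259.13434), np.float32(148.95027), np.float32(7.153184))
caddy rim (array([471.5, 335.7]), np.float32(259.11765), np.float32(147.12671), np.float32(7.2106705)) 53.68389173869309
mat (array([ 489.6, -357.8]), np.float32(192.42122), np.float32(159.71634), np.float32(10.514769)) 2515
top opener px 330 Z [-1.2 15.8 22.3]
  plane 10 (array([479.2,  15.9]), np.float32(171.47278), np.float32(23.740004), np.float32(109.999466))
  plane 15 (array([479.3,  15.7]), np.float32(170.7756), np.float32(23.643486), np.float32(109.99948))
lid (array([676.1,  17.7]), np.float32(148.99834), np.float32(104.218094), np.float32(9.324817)) 92.89537473624836 1255
rib (array([671.6,  13.6]), np.float32(123.74978), np.float32(91.61787), np.float32(97.79859)) [680.   15.8 106.4] 92
housing [634.4  64.7 122.3] 41 [619.6  58.8 117.1] [646.1  71.  125.1]
housing [647.5 -45.1 121.7] 50 [633.4 -53.8 115.4] [662.3 -39.  126.4]
caddy all (array([450.5, 322.5]), np.float32(209.75621), np.float32(122.59448), np.float32(7.178257))
caddy rim (array([432.2, 279. ]), np.float32(217.58498), np.float32(77.46878), np.float32(157.84978)) 55.12222003725924
mat (array([ 487.2, -361.1]), np.float32(179.26538), np.float32(156.48169), np.float32(5.558874)) 832
```

```bash
cat > tubfit.py <<'E'
from meas import *
from scipy.ndimage import binary_opening
for n in ["scene","top"]:
    z=np.load(f"pics/{n}0.npz"); P=cloud(n,z['d']); hsv=cv2.cvtColor(z['p'],cv2.COLOR_RGB2HSV)
    X,Y,Z=np.moveaxis(P,2,0)
    m=(X>560)&(X<800)&(Y>-70)&(Y<130)&(Z>86)&(Z<110)&(hsv[...,1]<50)&(hsv[...,2]>110)
    uv=np.argwhere(m)[:,::-1]; Q=onplane(n,uv,93)[:,:2]
    for it in range(1):
        yaw=8.0;o=np.array([691.,15.])
        a=np.radians(yaw); M=np.array([[np.cos(a),-np.sin(a)],[np.sin(a),np.cos(a)]])
        q=(Q-o)@M
        ys=[];
        for x0 in range(-30,56,8):
            s=q[(abs(q[:,0]-x0)<5)]
            ys.append([x0,s[:,1].min(),s[:,1].max()])
        xs=[]
        for y0 in range(-40,41,10):
            s=q[abs(q[:,1]-y0)<5]; xs.append([y0,s[:,0].min(),s[:,0].max()])
        ys=np.array(ys);xs=np.array(xs)
        print(n,ys.T,xs.T,sep='\n')
        for k in (1,2): print('slope',np.degrees(np.polyfit(ys[:,0],ys[:,k],1)[0]), np.degrees(-np.polyfit(xs[:,0],xs[:,k],1)[0]))
E
python3 tubfit.py
python3 - <<'E'
from h import *
for n in ["scene","top"]:
    p=np.load(f"pics/{n}0.npz")['p'][:,:,::-1].copy()
    a=np.radians(8);o=np.array([691,15]);M=np.array([[np.cos(a),-np.sin(a)],[np.sin(a),np.cos(a)]])
    s=6; c=dict(scene=(235,180),top=(210,135))[n]
    img=cv2.resize(p[c[1]:c[1]+90,c[0]:c[0]+80],None,fx=s,fy=s,interpolation=cv2.INTER_CUBIC)
    def poly(pts,col):
        P=[[*(M@np.array(q[:2])+o),q[2]] for q in pts]
        uv=((proj(n,P)-c+.5)*s).astype(int); cv2.polylines(img,[uv],True,col,1)
    poly([(-60,-48,93),(60,-48,93),(60,48,93),(-60,48,93)],(0,0,255))
    poly([(-78,-30,93),(-60,-30,93),(-60,30,93),(-78,30,93)],(0,255,0))
    poly([(-90,-40,83),(-60,-40,83),(-60,40,83),(-90,40,83)],(255,0,0))
    for y in (-1,1): poly([(-64,49*y,122),(-36,49*y,122),(-36,64*y,122),(-64,64*y,122)],(255,0,255))
    cv2.imwrite(f"pics/{n}0o.png",img)
E
```

```text
scene
[[-30.  -22.  -14.   -6.    2.   10.   18.   26.   34.   42.   50. ]
 [-47.3 -47.9 -48.4 -48.9 -48.9 -47.5 -48.  -48.5 -49.  -47.2 -47.7]
 [ 48.5  47.   46.6  47.1  47.1  46.   46.8  46.1  46.9  46.2  46.7]]
[[-40.  -30.  -20.  -10.    0.   10.   20.   30.   40. ]
 [-58.9 -76.4 -76.1 -75.4 -77.6 -76.9 -76.2 -75.5 -59.3]
 [ 60.9  61.7  62.4  63.1  61.2  61.9  62.6  62.9  61.4]]
slope 0.0202604371317724 0.07781367215983931
slope -0.8417317973454079 -0.4715671999245767
top
[[-30.  -22.  -14.   -6.    2.   10.   18.   26.   34.   42.   50. ]
 [-44.7 -45.5 -45.8 -44.8 -45.6 -46.  -44.5 -45.7 -45.7 -44.7 -45.8]
 [ 49.5  48.4  47.   46.6  45.5  47.   46.7  45.6  46.7  46.7  45.7]]
[[-40.  -30.  -20.  -10.    0.   10.   20.   30.   40. ]
 [-61.6 -87.5 -77.1 -78.9 -77.4 -90.6 -86.5 -90.9 -90.1]
 [ 57.8  59.   57.5  58.7  56.8  58.4  58.8  57.8  59. ]]
slope -0.1814744377142366 14.786582388579244
slope -1.7738848599015675 -0.3227605221635699
```

```bash
python3 -c "
import cv2,numpy as np
a=cv2.imread('pics/scene0o.png');b=cv2.imread('pics/top0o.png')
c=np.hstack([a,b]);print(c.shape);cv2.imwrite('pics/o0.png',cv2.resize(c,(800,450)))"
```

```text
(540, 960, 3)
```

View pics/o0.png

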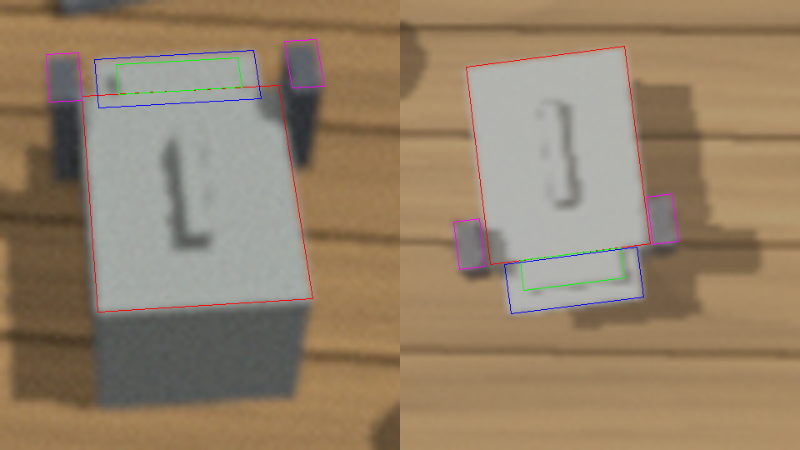

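The overlay matches in both views: tub origin about (691,15), yaw about 7.7°. The opener is at (479,15.5), yaw 110°, so I'll go above its handle.

```bash
cat > go.py <<'E'
import sys
from h import *
def rel(x,y,z,yaw):
    s=bot.observe(); p=s['tool_pos']; M=R.from_euler('xyz',s['tcp_rot'],degrees=True).as_matrix()
    d=M.T@(np.array([x,y,z])-p)
    dy=(yaw-s['tcp_rot'][2]+180)%360-180
    print('t %.2f pos %s rot %s gap %.1f F %s'%(s['t'],p.round(1),s['tcp_rot'].round(1),s['finger_gap'],s['force'].round(1)))
    print('shift',d.round(1),'turn',round(-np.radians(dy),3),'dist',np.linalg.norm(d).round())
if __name__=="__main__": rel(*map(float,sys.argv[1:5]))
E
python3 go.py 491 -17.4 300 110
```

```text
t 0.10 pos [136.9 609.7 404.2] rot [-179.9    0.   167.4] gap 85.3 F [1.  0.  0.3]
shift [-482.9 -534.2  104.8] turn 1.001 dist 728.0
```

Emit:
{"api": "apply_moves", "payload": {
  "plan": [-483, -534, 80, 1.0, -1, -483, -534, 80, 1.0, -1, -483, -534, 80, 1.0, -1, -483, -534, 80, 1.0, -1, -483, -534, 80, 1.0, -1, -483, -534, 80, 1.0, -1, -483, -534, 80, 1.0, -1, -483, -534, 80, 1.0, -1, -483, -534, 80, 1.0, -1, -483, -534, 80, 1.0, -1]
}}

```text
t: 1.1
tool_pos: [381.9, 175.4, 349.4]
tcp_rot: [180.0, -0.0, 110.1]
force: [1.4, 1.4, -0.6]
finger_gap: 85.3
```

```bash
python3 go.py 491 -17.4 300 110
```

```text
t 1.10 pos [381.9 175.4 349.4] rot [180.   -0.  110.1] gap 85.3 F [ 1.4  1.4 -0.6]
shift [-218.6   36.3   49.4] turn 0.001 dist 227.0
```

Emit:
{"api": "apply_moves", "payload": {
  "plan": [-218, 36, 50, 0, -1, -218, 36, 50, 0, -1, -218, 36, 50, 0, -1, -218, 36, 50, 0, -1, -218, 36, 50, 0, -1, -218, 36, 50, 0, -1, -218, 36, 50, 0, -1]
}}

```text
t: 1.8
tool_pos: [489.8, -15.5, 299.1]
tcp_rot: [-179.9, -0.0, 110.0]
force: [-1.1, 0.3, -0.5]
finger_gap: 85.6
```

```bash
python3 go.py 491 -17.4 176 110
```

```text
t 1.80 pos [489.8 -15.5 299.1] rot [-179.9   -0.   110. ] gap 85.6 F [-1.1  0.3 -0.5]
shift [ -2.2   0.6 123.1] turn -0.0 dist 123.0
```

Emit:
{"api": "apply_moves", "payload": {
  "plan": [-1, 0.5, 60, 0, -1, -1, 0.5, 100, 0, -1, -1, 0.5, 121, 0, -1, -1, 0.5, 121, 0, -1, -1, 0.5, 121, 0, -1, -1, 0.5, 121, 0, -1]
}}

```text
t: 2.4
tool_pos: [491.3, -15.5, 180.1]
tcp_rot: [179.9, 0.0, 110.1]
force: [0.3, 0.2, 0.2]
finger_gap: 85.3
```

```bash
python3 go.py 491 -17.4 176 110; python3 - <<'E'
from h import *
out=[]
for n,a in (("scene",(215,90,335,210)),("top",(190,170,310,290))):
    p,d=imaging.camera(n); np.savez(f"pics/{n}1.npz",p=p,d=d)
    out.append(cv2.resize(p[a[1]:a[3],a[0]:a[2],::-1],None,fx=3.3,fy=3.3,interpolation=cv2.INTER_CUBIC))
cv2.imwrite("pics/c1.png",np.hstack(out))
E
```

```text
t 2.40 pos [491.3 -15.5 180.1] rot [179.9   0.  110.1] gap 85.3 F [0.3 0.2 0.2]
shift [-1.7 -0.9  4.1] turn 0.002 dist 5.0
```

View pics/c1.png

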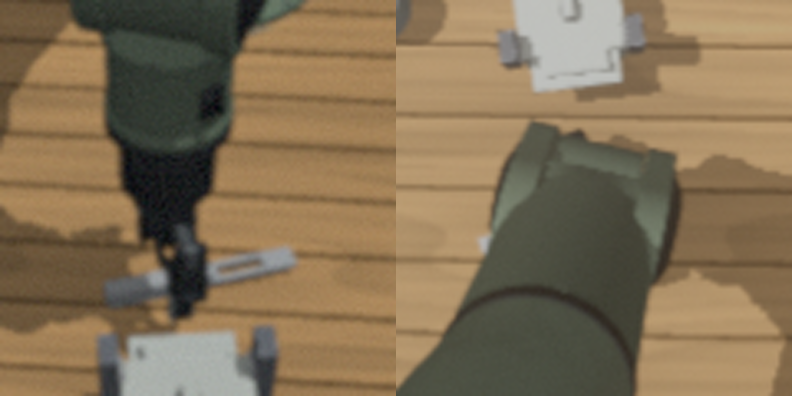

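The scene crop shows the open fingers straddling the handle near its middle, at about (187,270). I'll lower 3 mm and grip.

Emit:
{"api": "apply_moves", "payload": {
  "plan": [0, -0.5, 3, 0, -1, 0, -0.5, 3, 0, -1, 0, -0.5, 3, 0, 1, 0, -0.5, 3, 0, 1, 0, -0.5, 3, 0, 1, 0, -0.5, 3, 0, 1, 0, -0.5, 3, 0, 1, 0, -0.5, 3, 0, 1, 0, -0.5, 3, 0, 1, 0, -0.5, 3, 0, 1],
  "force": 40
}}

```text
t: 3.5
tool_pos: [490.3, -16.2, 175.6]
tcp_rot: [180.0, -0.0, 110.0]
force: [-1.2, 0.2, 4.6]
finger_gap: 17.0
```

```bash
python3 go.py 454.4 -17 280 7.7
```

```text
t 3.50 pos [490.3 -16.2 175.6] rot [180.  -0. 110.] gap 17.0 F [-1.2  0.2  4.6]
shift [  11.6  -34.  -104.4] turn 1.786 dist 110.0
```

Emit:
{"api": "apply_moves", "payload": {
  "plan": [0, 0, -15, 0, 1, 0, 0, -45, 0, 1, 5, -15, -80, 0.1, 1, 11.6, -34, -104, 0.25, 1, 11.6, -34, -104, 0.4, 1, 11.6, -34, -104, 0.55, 1, 11.6, -34, -104, 0.7, 1, 11.6, -34, -104, 0.85, 1, 11.6, -34, -104, 1.0, 1, 11.6, -34, -104, 1.15, 1]
}}

```text
t: 4.5
tool_pos: [454.3, -16.9, 279.5]
tcp_rot: [-180.0, 0.0, 43.8]
force: [-0.5, 0.6, -1.1]
finger_gap: 17.1
```

```bash
python3 go.py 454.4 -17 280 7.7
```

```text
t 4.50 pos [454.3 -16.9 279.5] rot [-180.     0.    43.8] gap 17.1 F [-0.5  0.6 -1.1]
shift [-0.   0.1 -0.5] turn 0.63 dist 1.0
```

Emit:
{"api": "apply_moves", "payload": {
  "plan": [0, 0, 0, 0.15, 1, 0, 0, 0, 0.3, 1, 0, 0, 0, 0.45, 1, 0, 0, 0, 0.58, 1, 0, 0, 0, 0.63, 1, 0, 0, 0, 0.63, 1, 0, 0, 0, 0.63, 1]
}}

```text
t: 5.2
tool_pos: [454.3, -16.9, 279.4]
tcp_rot: [180.0, 0.0, 8.2]
force: [0.5, 0.3, -1.6]
finger_gap: 17.0
```

```bash
python3 go.py 454.4 -17 252.5 7.7; cat > look.py <<'E'
import sys
from h import *
k=sys.argv[1]; out=[]
for n,a in (("scene",(205,80,345,220)),("top",(175,130,315,270))):
    p,d=imaging.camera(n); np.savez(f"pics/{n}{k}.npz",p=p,d=d)
    out.append(cv2.resize(p[a[1]:a[3],a[0]:a[2],::-1],(398,398),interpolation=cv2.INTER_CUBIC))
cv2.imwrite(f"pics/c{k}.png",np.hstack(out))
E
python3 look.py 2
```

```text
t 5.20 pos [454.3 -16.9 279.4] rot [180.    0.    8.2] gap 17.0 F [ 0.5  0.3 -1.6]
shift [ 0.   0.1 26.9] turn 0.008 dist 27.0
```

View pics/c2.png

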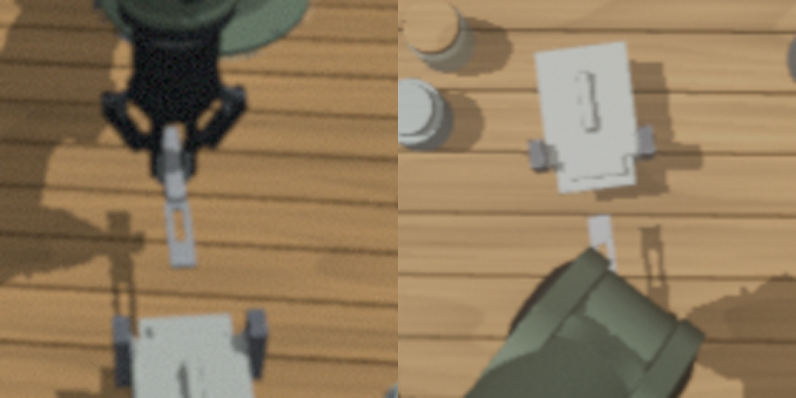

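The scene crop shows the opener held with the blade pointing at the tub (tip at (183,265)). The top crop has the tip at (598,218), just short of the tab. Next I'll check the blade's height, pitch and lateral offset in the tub frame.

```bash
cat > blade.py <<'E'
import sys
from meas import *
k=sys.argv[1]; zlo=float(sys.argv[2]); zhi=float(sys.argv[3])
a=np.radians(7.7);M=np.array([[np.cos(a),-np.sin(a)],[np.sin(a),np.cos(a)]])
for n in ("scene","top"):
    z=np.load(f"pics/{n}{k}.npz"); P=cloud(n,z['d']); hsv=cv2.cvtColor(z['p'],cv2.COLOR_RGB2HSV)
    Q=P.copy(); Q[...,:2]=(P[...,:2]-[691,15])@M
    m=(Q[...,0]>-215)&(Q[...,0]<-93)&(abs(Q[...,1])<30)&(Q[...,2]>zlo)&(Q[...,2]<zhi)&(hsv[...,1]<60)
    q=Q[m]; print(n,len(q),'x',q[:,0].min(),q[:,0].max())
    for x0 in range(-210,-95,10):
        s=q[abs(q[:,0]-x0)<5]
        if len(s)>2: print(x0,len(s),'y',s[:,1].min().round(1),s[:,1].max().round(1),'z med',np.median(s[:,2]).round(1))
E
python3 blade.py 2 60 135
```

```text
scene 208 x -214.8966484694718 -120.39647965954808
-210 18 y -8.1 7.7 z med 123.6
-200 36 y -9.0 6.9 z med 122.2
-190 20 y -9.7 9.1 z med 115.5
-180 17 y -10.2 11.0 z med 115.2
-170 14 y -11.1 9.8 z med 115.7
-160 13 y -9.3 11.0 z med 115.3
-150 18 y -10.1 10.3 z med 115.3
-140 25 y -10.7 9.6 z med 115.7
-130 28 y -9.1 11.3 z med 115.8
-120 19 y -9.6 10.3 z med 114.9
top 95 x -179.25701619555554 -122.38751643833504
-180 3 y -6.0 -3.1 z med 113.4
-170 6 y -7.5 -3.6 z med 116.6
-160 7 y -8.1 -2.7 z med 115.1
-150 19 y -6.6 11.4 z med 116.0
-140 28 y -8.0 13.4 z med 116.5
-130 25 y -6.2 12.0 z med 115.7
-120 7 y -6.6 11.1 z med 116.1
```

The blade is level, its top is at 115.6 (expected 115.8), and it's centred to about 1 mm with the tip at tub x ≈ -121. Next I'll lower it to gap height.

Emit:
{"api": "apply_moves", "payload": {
  "plan": [0, 0, 14, 0.008, 1, 0, 0, 27, 0.008, 1, 0, 0, 27, 0.008, 1, 0, 0, 27, 0.008, 1, 0, 0, 27, 0.008, 1]
}}

```text
t: 5.8
tool_pos: [454.5, -17.1, 253.0]
tcp_rot: [-180.0, -0.0, 7.6]
force: [-0.7, 0.4, -1.6]
finger_gap: 17.2
```

```bash
python3 go.py 512 -9.2 252.4 7.7; python3 look.py 3;python3 blade.py 3 60 105
```

```text
t 5.80 pos [454.5 -17.1 253. ] rot [-180.    -0.     7.6] gap 17.2 F [-0.7  0.4 -1.6]
shift [58.  -0.2  0.7] turn -0.002 dist 58.0
scene 200 x -214.1710343723699 -119.34778367543625
-210 15 y -7.8 8.3 z med 97.0
-200 36 y -11.3 8.0 z med 94.2
-190 20 y -11.7 10.0 z med 89.4
-180 11 y -10.0 9.0 z med 89.0
-170 13 y -10.7 10.1 z med 89.7
-160 19 y -11.7 9.8 z med 88.6
-150 15 y -11.9 8.9 z med 89.1
-140 26 y -10.4 7.9 z med 89.3
-130 25 y -11.2 9.9 z med 88.9
-120 20 y -11.6 8.9 z med 88.5
top 83 x -176.33947419498864 -121.73241780599359
-160 8 y -7.9 -3.9 z med 89.5
-150 16 y -9.0 12.2 z med 87.7
-140 24 y -7.0 11.6 z med 89.6
-130 24 y -8.5 10.1 z med 88.9
-120 9 y -8.9 12.3 z med 89.6
```

Emit:
{"api": "apply_moves", "payload": {
  "plan": [10, 0, 0.5, 0, 1, 25, 0, 0.5, 0, 1, 37, 0, 0.5, 0, 1, 44, 0, 0.5, 0, 1, 50, 0, 0.5, 0, 1, 50, 0, 0.5, 0, 1]
}}

```text
t: 6.5
tool_pos: [504.5, -10.3, 251.9]
tcp_rot: [180.0, -0.0, 7.6]
force: [-0.5, -0.5, -1.7]
finger_gap: 17.1
```

```bash
python3 go.py 512 -9.2 252.4 7.7
```

```text
t 6.50 pos [504.5 -10.3 251.9] rot [180.   -0.    7.6] gap 17.1 F [-0.5 -0.5 -1.7]
shift [ 7.6 -0.1 -0.5] turn -0.001 dist 8.0
```

There's no contact force and the tip is about 8 mm under the tab. I'll creep forward to the wall.

Emit:
{"api": "apply_moves", "payload": {
  "plan": [3, 0, 0, 0, 1, 6, 0, 0, 0, 1, 8, 0, 0, 0, 1, 8, 0, 0, 0, 1]
}}

```text
t: 6.9
tool_pos: [512.1, -9.2, 252.0]
tcp_rot: [180.0, -0.0, 7.6]
force: [-0.3, -0.4, -1.6]
finger_gap: 17.1
```

```bash
python3 go.py 512 -9.2 252.4 7.7;python3 look.py 4
```

```text
t 6.90 pos [512.1  -9.2 252. ] rot [180.   -0.    7.6] gap 17.1 F [-0.3 -0.4 -1.6]
shift [-0.1 -0.1 -0.4] turn -0.002 dist 0.0
```

View pics/c4.png

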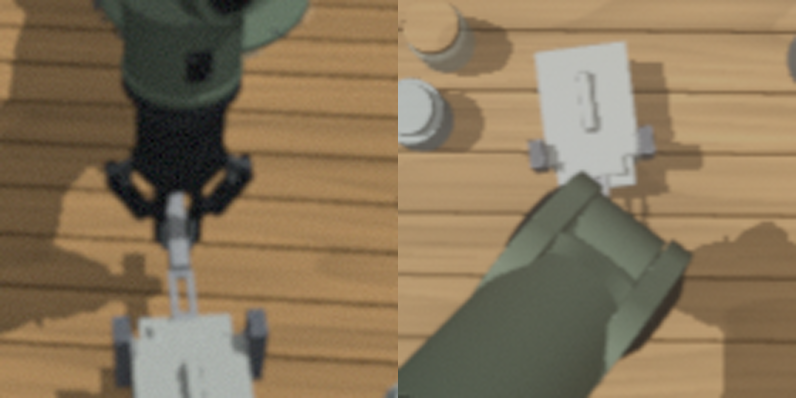

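The blade is under the tab (scene crop, (185,315)). I'll push on a little to find the wall.

Emit:
{"api": "apply_moves", "payload": {
  "plan": [1, 0, 0, 0, 1, 2, 0, 0, 0, 1, 3, 0, 0, 0, 1, 3, 0, 0, 0, 1]
}}

```text
t: 7.4
tool_pos: [514.9, -8.9, 251.9]
tcp_rot: [180.0, 0.0, 7.6]
force: [0.5, -0.6, -2.2]
finger_gap: 17.1
```

Emit:
{"api": "apply_moves", "payload": {
  "plan": [1, 0, 0, 0, 1, 2, 0, 0, 0, 1, 3, 0, 0, 0, 1, 3, 0, 0, 0, 1]
}}

```text
t: 7.8
tool_pos: [516.0, -8.8, 251.3]
tcp_rot: [-179.9, 0.3, 7.6]
force: [-14.6, -3.1, 1.3]
finger_gap: 17.4
```

Wall contact at about 515.5, with 15 N. I'll back off 2.5 mm and start the lever arc about the ledge edge. The handle should turn between the pads.

Emit:
{"api": "apply_moves", "payload": {
  "plan": [-2.5, 0, 0, 0, 1, -2.5, 0, 1, 0, 1, -2.2, 0, 5, 0, 1, -2, 0, 8.7, 0, 1, -1.5, 0, 12.5, 0, 1, -0.8, 0, 16.4, 0, 1, -0.8, 0, 16.4, 0, 1],
  "force": 30
}}

```text
t: 8.5
tool_pos: [516.5, -8.9, 235.2]
tcp_rot: [-180.0, 0.1, 7.6]
force: [-9.6, -1.4, 5.3]
finger_gap: 17.4
```

```bash
python3 go.py 512 -9.2 252.4 7.7;python3 look.py 5
```

```text
t 8.50 pos [516.5  -8.9 235.2] rot [-1.8e+02  1.0e-01  7.6e+00] gap 17.4 F [-9.6 -1.4  5.3]
shift [ -4.6  -0.3 -17.2] turn -0.002 dist 18.0
```

View pics/c5.png

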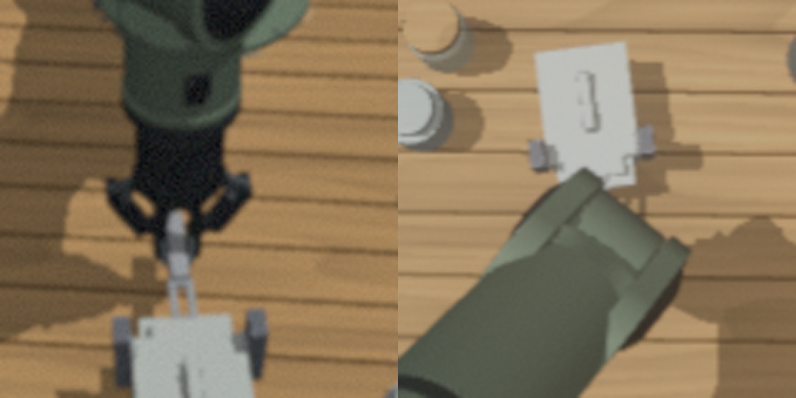

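It's turning properly with low force. I'll continue the arc.

Emit:
{"api": "apply_moves", "payload": {
  "plan": [0.7, 0, 4, 0, 1, 1.5, 0, 7.6, 0, 1, 2.7, 0, 11.4, 0, 1, 4, 0, 15.1, 0, 1, 4, 0, 15.1, 0, 1]
}}

```text
t: 9.1
tool_pos: [520.8, -8.3, 220.0]
tcp_rot: [180.0, 0.1, 7.6]
force: [-6.8, -1.1, 0.8]
finger_gap: 16.9
```

```bash
python3 go.py 512 -9.2 252.4 7.7;python3 look.py 6; python3 - <<'E'
from meas import *
a=np.radians(7.7);M=np.array([[np.cos(a),-np.sin(a)],[np.sin(a),np.cos(a)]])
for k in '456':
  z=np.load(f"pics/scene{k}.npz"); P=cloud("scene",z['d']); Q=P.copy(); Q[...,:2]=(P[...,:2]-[691,15])@M
  r=[]
  for x0 in (-71,-55,-30,0,30,52):
    m=(abs(Q[...,0]-x0)<6)&(abs(Q[...,1])<40)&(abs(Q[...,1])>10)&(Q[...,2]>80); r.append(np.median(Q[...,2][m]))
  print(k,np.array(r))
E
```

```text
t 9.10 pos [520.8  -8.3 220. ] rot [1.8e+02 1.0e-01 7.6e+00] gap 16.9 F [-6.8 -1.1  0.8]
shift [ -8.8  -0.2 -32.3] turn -0.002 dist 34.0
4 [92.4 92.7 92.9 92.8 92.6 92.8]
5 [93.6 93.9 93.6 93.3 93.  93. ]
6 [99.9 99.1 97.6 96.  94.4 93.2]
```

The tab has risen about 7.5 mm and the lid is tilting. I'll go further to spring it.

Emit:
{"api": "apply_moves", "payload": {
  "plan": [1.5, 0, 3.6, 0, 1, 3, 0, 7.2, 0, 1, 5, 0, 11.4, 0, 1, 6.5, 0, 15, 0, 1, 6.5, 0, 15, 0, 1]
}}

```text
t: 9.7
tool_pos: [527.7, -7.2, 205.1]
tcp_rot: [180.0, 0.0, 7.6]
force: [-2.8, -0.3, 1.5]
finger_gap: 17.0
```

```bash
python3 go.py 512 -9.2 252.4 7.7;python3 look.py 7; cat > tilt.py <<'E'
import sys
from meas import *
a=np.radians(7.7);M=np.array([[np.cos(a),-np.sin(a)],[np.sin(a),np.cos(a)]])
for k in sys.argv[1:]:
  z=np.load(f"pics/scene{k}.npz"); P=cloud("scene",z['d']); Q=P.copy(); Q[...,:2]=(P[...,:2]-[691,15])@M
  r=[]
  for x0 in (-71,-55,-30,0,30,52):
    m=(abs(Q[...,0]-x0)<6)&(abs(Q[...,1])<40)&(abs(Q[...,1])>10)&(Q[...,2]>80); r.append(np.median(Q[...,2][m]))
  print(k,np.array(r))
E
python3 tilt.py 6 7
```

```text
t 9.70 pos [527.7  -7.2 205.1] rot [180.    0.    7.6] gap 17.0 F [-2.8 -0.3  1.5]
shift [-15.8  -0.1 -47.3] turn -0.002 dist 50.0
6 [99.9 99.1 97.6 96.  94.4 93.2]
7 [106.3 104.9 102.3  99.   95.7  93.1]
```

View pics/c7.png

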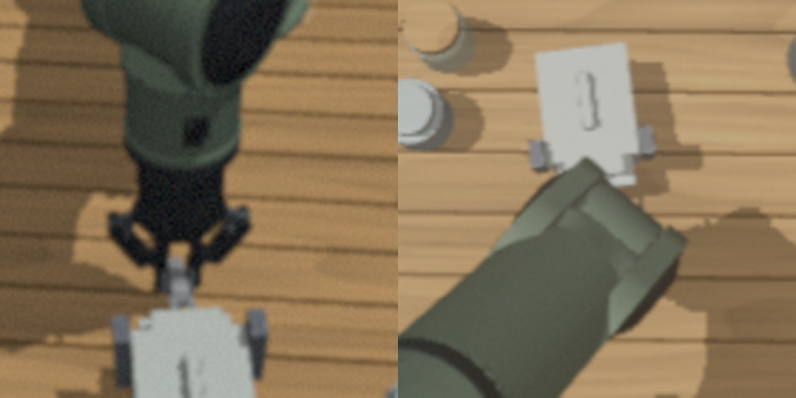

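The tab is about 14 mm above shut and the panel tilts about 7°, so the lid has sprung. I'll withdraw the blade straight back.

Emit:
{"api": "apply_moves", "payload": {
  "plan": [-4, 0, 0.5, 0, 1, -10, 0, 0.5, 0, 1, -18, 0, 0, 0, 1, -30, 0, 0, 0, 1, -45, 0, 0, 0, 1, -60, 0, 0, 0, 1, -75, 0, -5, 0, 1, -90, 0, -20, 0, 1, -90, 0, -40, 0, 1],
  "force": 40
}}

```text
t: 10.7
tool_pos: [435.6, -19.7, 245.6]
tcp_rot: [-179.9, 0.2, 7.5]
force: [-0.2, 0.9, -1.7]
finger_gap: 17.0
```

```bash
python3 go.py 512 -9.2 252.4 7.7;python3 look.py 8; python3 tilt.py 8
```

```text
t 10.70 pos [435.6 -19.7 245.6] rot [-179.9    0.2    7.5] gap 17.0 F [-0.2  0.9 -1.7]
shift [77.1 -0.4 -7. ] turn -0.003 dist 77.0
8 [106.  104.3 101.7  98.4  95.8  93.2]
```

View pics/c8.png

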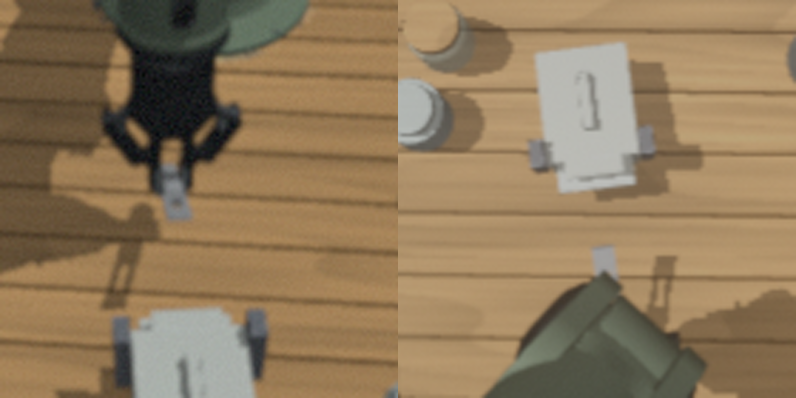

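The lid stays propped on the catches (tab about 12 mm up). The opener is held tilted, tip up. I'll measure the caddy better and check the wrist range.

```bash
python3 - <<'E'
from meas import *
print(bot.observe()['qpos'])
for n in("scene","top"):
    z=np.load(f"pics/{n}0.npz"); P=cloud(n,z['d']); hsv=cv2.cvtColor(z['p'],cv2.COLOR_RGB2HSV)
    h=hsv[...,0]; m=((h>75)&(h<105)&(hsv[...,1]>90)).astype(np.uint8)
    k=cv2.connectedComponentsWithStats(m); i=1+np.argmax(k[2][1:,4]); m=k[1]==i
    uv=np.argwhere(m)[:,::-1]; print(n,k[2][i],rect(onplane(n,uv,55)[:,:2]))
    f=m&(P[...,2]>2)&(P[...,2]<9); print(' floor',rect(P[f][:,:2]),np.median(P[f][:,2]))
E
python3 go.py 437.6 330.8 280 7.2
```

```text
[-34.6  36.6  39.8 127.5 -47.1  31.5 -40.7]
scene [ 355  133   80   80 4626] (array([483.5, 327.2]), np.float32(280.0846), np.float32(166.65071), np.float32(6.7382684))
 floor (array([470.1, 336.3]), np.float32(239.38654), np.float32(145.00987), np.float32(6.8160615)) 4.966235626966693
top [ 119  199   45   83 2845] (array([463.2, 324.5]), np.float32(245.01169), np.float32(124.39509), np.float32(7.1651516))
 floor (array([465.6, 343. ]), np.float32(228.36073), np.float32(125.21068), np.float32(7.286932)) 5.3738261202806825
t 10.80 pos [437.7 -19.3 247. ] rot [-1.8e+02 -1.0e-01  7.6e+00] gap 17.4 F [-0.2  0.1 -2. ]
shift [  46.2 -347.   -32.7] turn 0.007 dist 352.0
```

Emit:
{"api": "apply_moves", "payload": {
  "plan": [5, -20, -33, 0, 1, 10, -50, -33, 0, 1, 20, -90, -33, 0, 1, 25, -130, -33, 0, 1, 30, -175, -33, 0, 1, 35, -220, -33, 0, 1, 40, -265, -33, 0, 1, 46, -310, -33, 0, 1, 46, -340, -33, 0, 1, 46, -347, -33, 0, 1]
}}

```text
t: 11.8
tool_pos: [436.5, 334.3, 277.2]
tcp_rot: [-180.0, 0.0, 7.9]
force: [-0.4, -1.2, -2.2]
finger_gap: 16.9
```

```bash
python3 go.py 437.6 330.8 280 7.2; python3 -c "
from h import *
print(bot.observe()['qpos'].round())"
```

```text
t 11.80 pos [436.5 334.3 277.2] rot [-180.     0.     7.9] gap 16.9 F [-0.4 -1.2 -2.2]
shift [ 0.6  3.7 -2.8] turn 0.012 dist 5.0
[-76.  44.  48. 111. -45.  47. -84.]
```

Emit:
{"api": "apply_moves", "payload": {
  "plan": [0, 1, 30, 0.01, 1, 0, 1, 60, 0.01, 1, 0, 1, 72, 0.01, 1, 0, 1, 80, 0.01, 1, 0, 1, 86, 0.01, 1, 0, 1, 92, 0.01, 1, 0, 1, 95, 0.01, 1, 0, 1, 95, 0.01, 1],
  "force": 25
}}

```text
t: 12.6
tool_pos: [439.3, 329.5, 184.4]
tcp_rot: [-179.9, -0.2, 7.0]
force: [5.0, 0.2, 5.2]
finger_gap: 17.2
```

```bash
python3 go.py 437.6 330.8 180.6 7.2; cat > look2.py <<'E'
import sys
from h import *
k=sys.argv[1]; out=[]
for n,a in (("scene",(320,90,460,230)),("top",(70,160,210,300))):
    p,d=imaging.camera(n); np.savez(f"pics/{n}{k}.npz",p=p,d=d)
    out.append(cv2.resize(p[a[1]:a[3],a[0]:a[2],::-1],(398,398),interpolation=cv2.INTER_CUBIC))
cv2.imwrite(f"pics/c{k}.png",np.hstack(out))
E
python3 look2.py 9
```

```text
t 12.60 pos [439.3 329.5 184.4] rot [-179.9   -0.2    7. ] gap 17.2 F [5.  0.2 5.2]
shift [-1.5 -1.5  3.8] turn -0.004 dist 4.0
```

View pics/c9.png

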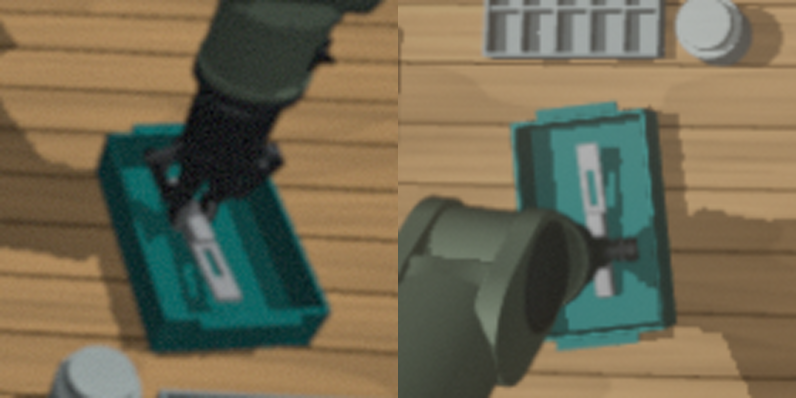

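The opener is inside the caddy and nearly flat. I'll go 3 mm lower, open partway (clear of the walls) and lift.

Emit:
{"api": "apply_moves", "payload": {
  "plan": [0, 0, 3, 0, 1, 0, 0, 3, 0, 1, 0, 0, 3, 0, 0.2, 0, 0, 3, 0, 0.2, 0, 0, 3, 0, 0.2, 0, 0, 3, 0, 0.2, 0, 0, -15, 0, 0.2, 0, 0, -50, 0, 0.2, 0, 0, -95, 0, 0.2, 0, 0, -125, 0, -1]
}}

```text
t: 13.7
tool_pos: [438.2, 329.7, 310.8]
tcp_rot: [-180.0, -0.0, 7.0]
force: [0.7, 0.4, -0.3]
finger_gap: 47.4
```

```bash
python3 go.py 437.6 330.8 180.6 7.2; python3 look2.py 10; python3 tilt.py 8
```

```text
t 13.70 pos [438.2 329.7 310.8] rot [-180.   -0.    7.] gap 47.4 F [ 0.7  0.4 -0.3]
shift [ -0.6  -1.2 130.2] turn -0.003 dist 130.0
8 [106.  104.3 101.7  98.4  95.8  93.2]
```

View pics/c10.png

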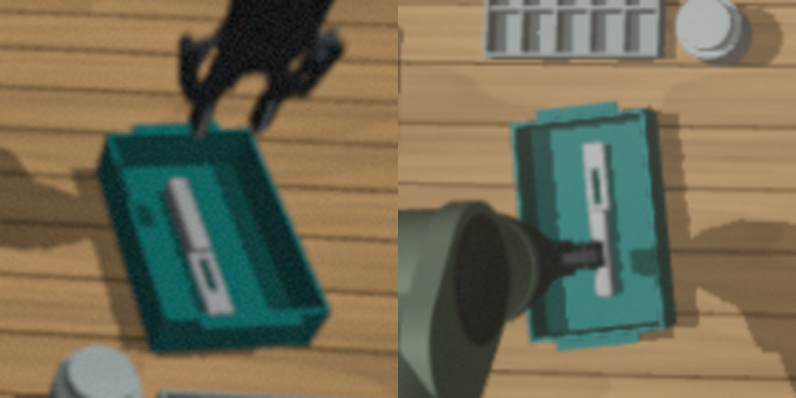

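The opener lies flat in the caddy. Now to the lid's rib.

```bash
python3 go.py 692 15.3 315 7.7
```

```text
t 13.80 pos [438.7 330.1 311.8] rot [-179.8   -0.2    7. ] gap 61.9 F [ 1.1  0.4 -1.2]
shift [212.8 343.5  -3.4] turn -0.012 dist 404.0
```

Emit:
{"api": "apply_moves", "payload": {
  "plan": [20, 30, -5, -0.01, -1, 45, 70, -5, -0.01, -1, 70, 112, -5, -0.01, -1, 97, 155, -5, -0.01, -1, 123, 197, -5, -0.01, -1, 150, 240, -5, -0.01, -1, 176, 283, -5, -0.01, -1, 200, 320, -5, -0.01, -1, 213, 343, -5, -0.01, -1, 213, 343, -5, -0.01, -1]
}}

```text
t: 14.8
tool_pos: [692.4, 11.2, 312.7]
tcp_rot: [179.9, 0.0, 7.3]
force: [0.1, -0.1, -0.0]
finger_gap: 85.5
```

```bash
python3 go.py 692 15.3 276 7.7; cat > look3.py <<'E'
import sys
from h import *
k=sys.argv[1]; out=[]
for n,a in (("scene",(205,130,345,270)),("top",(175,100,315,240))):
    p,d=imaging.camera(n); np.savez(f"pics/{n}{k}.npz",p=p,d=d)
    out.append(cv2.resize(p[a[1]:a[3],a[0]:a[2],::-1],(398,398),interpolation=cv2.INTER_CUBIC))
cv2.imwrite(f"pics/c{k}.png",np.hstack(out))
E
python3 look3.py 11
```

```text
t 14.80 pos [692.4  11.2 312.7] rot [179.9   0.    7.3] gap 85.5 F [ 0.1 -0.1 -0. ]
shift [ 0.2 -4.2 36.7] turn -0.006 dist 37.0
```

View pics/c11.png

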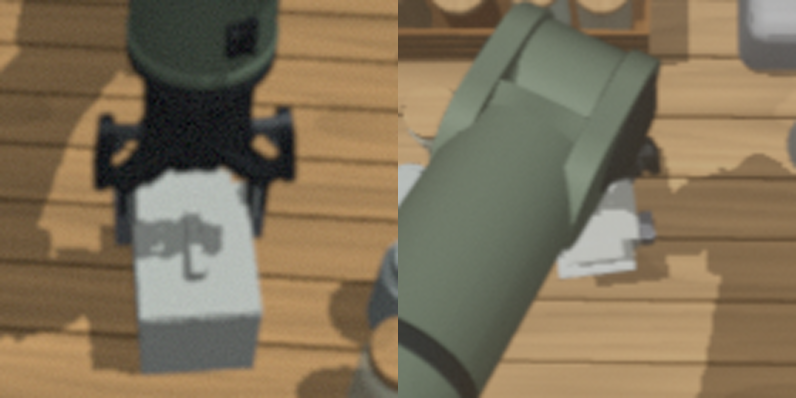

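Emit:
{"api": "apply_moves", "payload": {
  "plan": [0, -2, 10, -0.006, -1, 0, -3, 18, -0.006, -1, 0, -3, 18, -0.006, -1, 0, -3, 18, -0.006, -1]
}}

```text
t: 15.3
tool_pos: [690.9, 19.2, 295.2]
tcp_rot: [-180.0, 0.0, 8.0]
force: [1.0, 0.5, 0.0]
finger_gap: 85.5
```

```bash
python3 go.py 692 15.3 276 7.7
```

```text
t 15.30 pos [690.9  19.2 295.2] rot [-180.    0.    8.] gap 85.5 F [1.  0.5 0. ]
shift [ 0.6  4.  19.2] turn 0.005 dist 20.0
```

It overshot and then settled, so I'll recentre, descend and check that it's still.

Emit:
{"api": "apply_moves", "payload": {
  "plan": [0.5, 2, 6, 0.005, -1, 0.5, 4, 13, 0.005, -1, 0.5, 4, 19, 0.005, -1, 0.5, 4, 19, 0.005, -1, 0.5, 4, 19, 0.005, -1]
}}

```text
t: 15.8
tool_pos: [692.1, 14.6, 276.3]
tcp_rot: [180.0, 0.0, 7.7]
force: [0.8, -1.5, 0.4]
finger_gap: 85.5
```

```bash
python3 go.py 692 15.3 276 7.7; python3 look3.py 12
```

```text
t 15.80 pos [692.1  14.6 276.3] rot [180.    0.    7.7] gap 85.5 F [ 0.8 -1.5  0.4]
shift [ 0.  -0.7  0.3] turn -0.001 dist 1.0
```

View pics/c12.png

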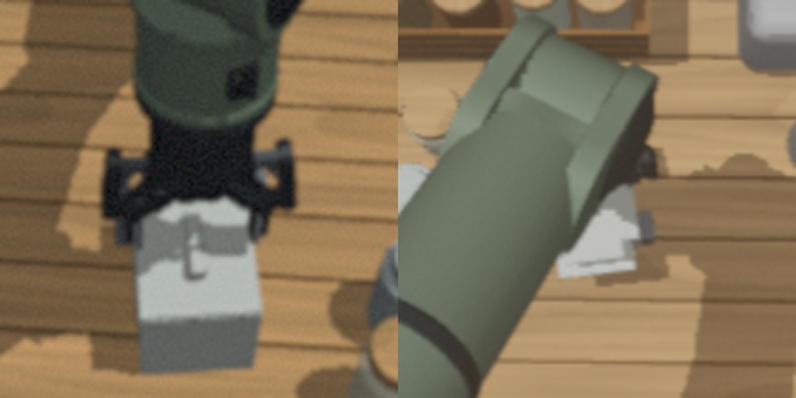

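The fingers straddle the rib and the lid is undisturbed. I'll close.

Emit:
{"api": "apply_moves", "payload": {
  "plan": [0, -0.5, 0, 0, 0.4, 0, -0.5, 0, 0, 0.6, 0, -0.5, 0, 0, 0.8, 0, -0.5, 0, 0, 1, 0, -0.5, 0, 0, 1, 0, -0.5, 0, 0, 1, 0, -0.5, 0, 0, 1, 0, -0.5, 0, 0, 1],
  "force": 30
}}

```text
t: 16.7
tool_pos: [692.1, 15.2, 276.6]
tcp_rot: [180.0, -0.0, 7.7]
force: [0.2, -0.0, 1.1]
finger_gap: 11.1
```

```bash
python3 go.py 692 15.3 276 7.7; python3 look3.py 13; python3 tilt.py 12 13
```

```text
t 16.70 pos [692.1  15.2 276.6] rot [180.   -0.    7.7] gap 11.1 F [ 0.2 -0.   1.1]
shift [-0.1 -0.1  0.6] turn -0.001 dist 1.0
12 [535.7 528.3 500.1 480.6 352.9 430. ]
13 [535.9 528.2 503.  480.1 354.8 429.7]
```

View pics/c13.png

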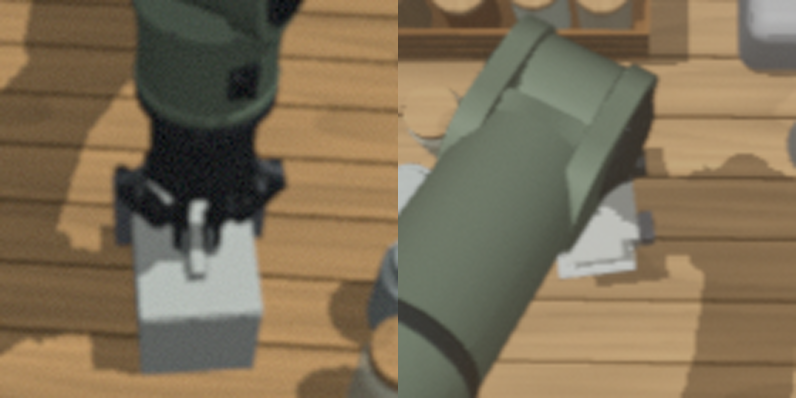

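The rib is pinched (gap 11 mm). I'll lift.

Emit:
{"api": "apply_moves", "payload": {
  "plan": [0, 0, -4, 0, 1, 0, 0, -10, 0, 1, 0, 0, -20, 0, 1, 0, 0, -35, 0, 1, 0, 0, -55, 0, 1, 0, 0, -80, 0, 1, 0, 0, -90, 0, 1, 0, 0, -90, 0, 1]
}}

```text
t: 17.6
tool_pos: [692.2, 15.0, 368.4]
tcp_rot: [180.0, -0.1, 7.7]
force: [-0.2, -0.7, -1.0]
finger_gap: 10.8
```

```bash
python3 go.py 489 -358.5 360 7.7; python3 look3.py 14
```

```text
t 17.60 pos [692.2  15.  368.4] rot [ 1.8e+02 -1.0e-01  7.7e+00] gap 10.8 F [-0.2 -0.7 -1. ]
shift [-251.3  343.1    7.8] turn -0.001 dist 425.0
```

View pics/c14.png

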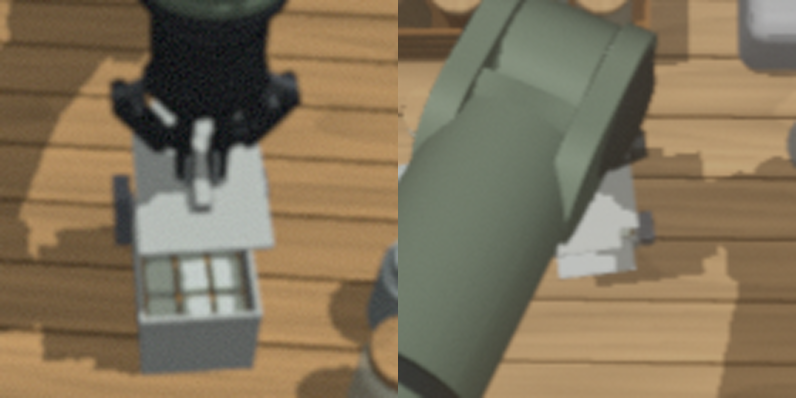

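The lid is off and held, and the tub is open. I'll carry it to the mat.

Emit:
{"api": "apply_moves", "payload": {
  "plan": [-12, 17, 0, 0, 1, -36, 50, 0, 0, 1, -60, 84, 0, 0, 1, -85, 118, 0, 0, 1, -110, 152, 0, 0, 1, -135, 186, 0, 0, 1, -160, 220, 0, 0, 1, -185, 254, 0, 0, 1, -210, 288, 0, 0, 1, -230, 314, 0, 0, 1]
}}

```text
t: 18.7
tool_pos: [504.3, -328.5, 365.6]
tcp_rot: [-180.0, 0.1, 7.6]
force: [0.0, 0.2, -0.9]
finger_gap: 11.0
```

Emit:
{"api": "apply_moves", "payload": {
  "plan": [-12, 16, 8, 0, 1, -20, 27, 20, 0, 1, -21, 29, 40, 0, 1, -21, 29, 60, 0, 1, -21, 29, 60, 0, 1, -21, 29, 60, 0, 1, -21, 29, 60, 0, 1]
}}

```text
t: 19.4
tool_pos: [489.2, -358.3, 307.2]
tcp_rot: [180.0, -0.0, 7.7]
force: [-0.4, 0.0, -1.6]
finger_gap: 10.8
```

```bash
python3 go.py 489 -358.5 200 7.7; cat > look4.py <<'E'
import sys
from h import *
k=sys.argv[1]; out=[]
for n,a in (("scene",(70,90,230,250)),("top",(280,140,440,300))):
    p,d=imaging.camera(n); np.savez(f"pics/{n}{k}.npz",p=p,d=d)
    out.append(cv2.resize(p[a[1]:a[3],a[0]:a[2],::-1],(398,398),interpolation=cv2.INTER_CUBIC))
cv2.imwrite(f"pics/c{k}.png",np.hstack(out))
E
python3 look4.py 15
```

```text
t 19.40 pos [ 489.2 -358.3  307.2] rot [180.   -0.    7.7] gap 10.8 F [-0.4  0.  -1.6]
shift [-2.000e-01  1.000e-01  1.072e+02] turn -0.0 dist 107.0
```

View pics/c15.png

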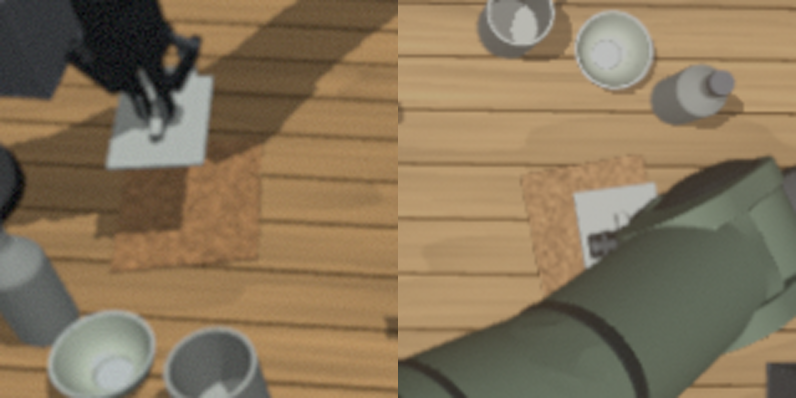

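It's centred over the mat. I'll lower it; the rear edge should touch first and pivot the lid flat.

Emit:
{"api": "apply_moves", "payload": {
  "plan": [0, 0, 20, 0, 1, 0, 0, 50, 0, 1, 0, 0, 80, 0, 1, 0, 0, 100, 0, 1, 0, 0, 108, 0, 1, 0, 0, 112, 0, 1, 0, 0, 114, 0, 1, 0, 0, 116, 0, 1, 0, 0, 117, 0, 1, 0, 0, 117, 0, 1],
  "force": 20
}}

```text
t: 20.5
tool_pos: [489.0, -358.7, 190.6]
tcp_rot: [179.9, -0.0, 7.7]
force: [-2.9, -0.8, 4.9]
finger_gap: 11.1
```

```bash
python3 go.py 489 -358.5 189.2 7.7; python3 look4.py 16; python3 - <<'E'
from h import *
z=np.load("pics/scene16.npz"); P=cloud("scene",z['d']); hsv=cv2.cvtColor(z['p'],cv2.COLOR_RGB2HSV)
a=np.radians(7.7);M=np.array([[np.cos(a),-np.sin(a)],[np.sin(a),np.cos(a)]])
Q=P.copy();Q[...,:2]=(P[...,:2]-[489,-358.5])@M
for x0 in (-40,-20,0,20,40,55):
    m=(abs(Q[...,0]-x0)<5)&(abs(Q[...,1])<40)&(abs(Q[...,1])>20)&(hsv[...,1]<50)&(Q[...,2]<40); print(x0,m.sum(),np.median(Q[...,2][m]))
E
```

```text
t 20.50 pos [ 489.  -358.7  190.6] rot [179.9  -0.    7.7] gap 11.1 F [-2.9 -0.8  4.9]
shift [ 0.  -0.2  1.4] turn -0.001 dist 1.0
-40 18 14.164671081866516
-20 25 13.025121167488692
0 37 12.609029037649293
20 40 11.67864484738243
40 42 10.835997131651936
55 43 10.769637948276682
```

View pics/c16.png

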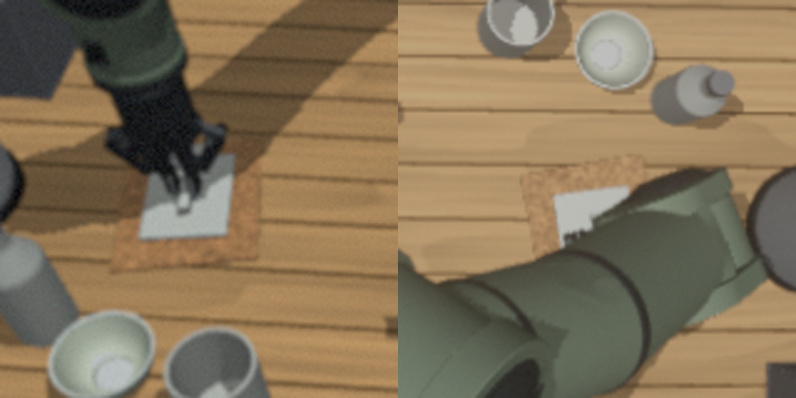

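Emit:
{"api": "apply_moves", "payload": {
  "plan": [0, 0, 1.5, 0, 1, 0, 0, 1.5, 0, 1, 0, 0, 1.5, 0, 0.3, 0, 0, 1.5, 0, 0.1, 0, 0, 1.5, 0, 0.1, 0, 0, 1.5, 0, 0.1, 0, 0, -15, 0, 0.1, 0, 0, -50, 0, 0.1, 0, 0, -95, 0, 0.1, 0, 0, -135, 0, 0.1]
}}

```text
t: 21.6
tool_pos: [488.6, -358.4, 327.5]
tcp_rot: [180.0, -0.0, 7.6]
force: [0.2, -0.5, 0.5]
finger_gap: 38.4
```

```bash
python3 go.py 420 -100 400 60
```

```text
t 21.60 pos [ 488.6 -358.4  327.5] rot [180.   -0.    7.6] gap 38.4 F [ 0.2 -0.5  0.5]
shift [ -33.7 -265.2  -72.7] turn -0.914 dist 277.0
```

Next I'll move the arm aside for a clear final look.

Emit:
{"api": "apply_moves", "payload": {
  "plan": [-5, -20, -30, 0, 0.1, -10, -60, -60, 0, 0.1, -20, -100, -72, 0, 0.1, -25, -145, -72, 0, 0.1, -30, -190, -72, 0, 0.1, -34, -230, -72, 0, 0.1, -34, -260, -72, 0, 0.1, -34, -265, -72, 0, 0.1, -34, -265, -72, 0, 0.1, -34, -265, -72, 0, 0.1]
}}

```text
t: 22.6
tool_pos: [420.0, -100.9, 397.0]
tcp_rot: [180.0, -0.0, 7.6]
force: [-0.1, -0.7, -0.6]
finger_gap: 38.6
```

```bash
python3 look4.py 17; python3 - <<'E'
from meas import *
for n in("scene","top"):
    z=np.load(f"pics/{n}17.npz"); P=cloud(n,z['d']); hsv=cv2.cvtColor(z['p'],cv2.COLOR_RGB2HSV)
    cv2.imwrite(f"pics/{n}17.png",z['p'][:,:,::-1])
    X,Y,Z=np.moveaxis(P,2,0)
    b=(X>360)&(X<620)&(Y>-480)&(Y<-240)
    m=b&(Z>7)&(Z<20)&(hsv[...,1]<60)&(hsv[...,2]>110); print(n,'lid',rect(P[m][:,:2]),m.sum())
    c=P[m]; A=np.c_[c[:,:2]-[489,-358],np.ones(len(c))]; print(' plane',np.linalg.lstsq(A,c[:,2],rcond=None)[0].round(3))
    m=b&(Z>1.5)&(Z<30)&((hsv[...,1]>60)|(Z>6)); m=cv2.morphologyEx(m.astype(np.uint8),cv2.MORPH_OPEN,np.ones((5,5)))>0; print(' mat',rect(P[m][:,:2]))
E
```

```text
scene lid (array([ 483.6, -359.1]), np.float32(134.70908), np.float32(97.190575), np.float32(7.4317193)) 834
 plane [-0.   0.  10.7]
 mat (array([ 489.5, -357.8]), np.float32(191.65335), np.float32(158.23628), np.float32(10.556821))
top lid (array([ 479.1, -358.7]), np.float32(137.99817), np.float32(97.41523), np.float32(8.054355)) 1107
 plane [-0.   0.  11.1]
 mat (array([ 483.3, -357.7]), np.float32(176.7691), np.float32(159.77092), np.float32(11.321642))
```

View pics/c17.png

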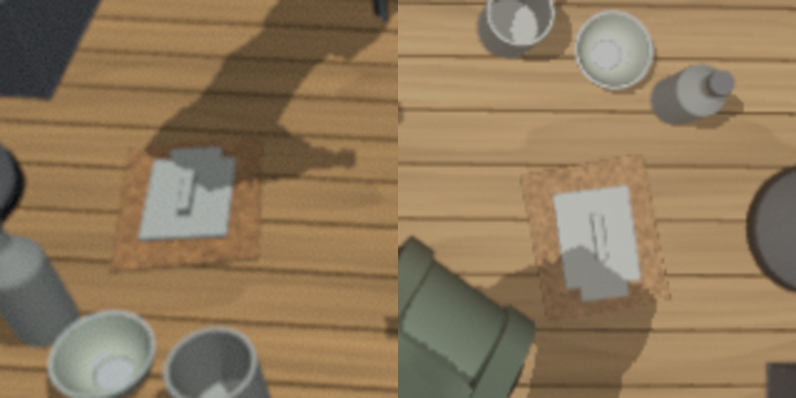

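View pics/scene17.png

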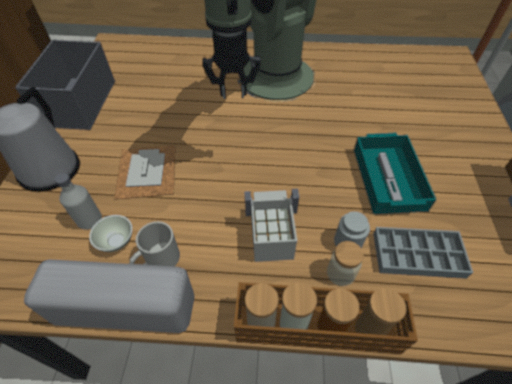

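The lid lies flat on the mat (top at z = 11, right way up), with its origin at about (490,-358) against the mat's centre at about (489,-358). The tub is open, the opener is in the caddy and the bystanders haven't moved. Handing in.

```bash
python3 -c "
from cell import bot
print(bot.finish_job())"
```

```text
the job is handed in; nothing more can be done
None
```

I levered the lid open with the opener over the ledge, laid the opener in the caddy, and set the lid right way up on the mat. I handed the job in at about 23 s of the 66 s allowed; no verdict is reported.

- **Levering:** The fingers touched only the opener's handle until the lid had sprung. The tab rose about 14 mm, and the lid stayed propped on the catches once the blade was out. The highest force reading at the end of a move was about 15 N, when the tip touched the tub wall.
- **Opener:** It lies flat inside the caddy.
- **Lid:** It is level on the mat with its top at 11 mm, as expected. Its centre is within about 4 mm of the mat's centre.
- **Other things:** By eye, the rest of the shelf looks unmoved in the last picture.
- **Disagreements:** The two cameras differed by about 4 mm on where the lid lies. The top view also read the mat about 14 mm short in x, so I used the scene view for the mat's centre. The tip met the wall about 2 mm later than measured.

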